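# Turn the spice carousel to the grinder and hold it

## Robot

A 6-joint arm with a two-finger parallel gripper is mounted at the origin on the work surface. World frame = base frame: x ahead of the robot, y to its left, z up, the work surface at z = 0. Lengths are in mm, angles in rad, forces in N, time in s.
With the tool pointing down it reaches from about 275 to 750 mm from the base axis. Payload 10.2 kg.
Tool frame: the origin (TCP) lies at the very end of the fingers, on their centre line; the grasp point (between the pads) lies ctrl.grip_depth behind it (ctrl.grip_depth is the distance from the TCP to the grasp point, in mm); z points along the fingers, y is the direction in which the jaws open and shut (so a half turn about z gives the same grasp; the last joint's range is limited). The gripper opens to 85 mm and grips with 20 to 120 N. Pads are 22 mm wide; open, the fingers measure 114 mm over their backs; the gripper's body (76 mm by 85 mm) begins 54 mm behind the grasp point. The pads swing forward as they close: fully open they stand 13 mm farther back than shut.
Start: joints at [1.012, 0.313, 1.498, -0, 1.331, -0.223], TCP at [173.013, 495.679, 231.294] pointing down, gripper open.
Joint ranges: [-2.94, 2.94], [-0.97, 2.17], [0.19, 2.56], [-1.23, 4.37], [0.02, 3.11], [-2.88, 2.88]. Speed limits (rad/s): [2.39, 2.39, 3.01, 3.14, 3.14, 3.14].

## Interface

Orientations are given as a unit quaternion [w, x, y, z].
In Python, from rig import telemetry, eyes, ctrl, nets gives the robot as it stands. The module is installed in compiled form; this text tells all that it offers.
- The arm moves only by the tool drive_tool, never from a script. Its argument "series" is text: rows parted by semicolons, each of 7 numbers parted by spaces: the shift along the tool's x, y, z normalised to -1 to 1, where 1 is 0.12 m, then the turn, a rotation vector about the tool's x, y, z normalised to -1 to 1, where 1 is 0.5 rad, then the opening, from 0 (shut) to 1 (fully open). In form: tx ty tz wx wy wz hand; .... A call has 1 to 20 rows; each row is the pose to reach, as a shift and turn from the pose measured when the call began, along the tool's axes at that moment; what a row does not reach only later rows make up. A row lasts 1/10 s, in which the tool goes at most 50 mm and 8.59 degrees, less where a joint would pass 70% of its speed; a pose out of reach is approached as far as the arm can. A call with a number of a shift or a turn outside -1 to 1 is refused whole. A call with a gripper value outside its range is refused whole. The fingers move at their own pace and stop on an object; "newtons" is the grip in N (left out, the last holds). Time passes only in rows, so rows that repeat a pose let the fingers close. It gives the time, the measured TCP pose, the force and the opening at its end, in the units of the state.
- telemetry.sense(): the state, without advancing time (a new reading comes with each control period).
- eyes.capture(name): name is "side" or "top"; returns a dict with "frame" (480x640x3 uint8, red, green, blue), "fx", "fy", "cx", "cy" (pixels), "view" (4x4, takes a point from world to camera coordinates). Camera axes: x right, y up, looking along -z (the intrinsics and any distortion apply to the point x, -y, -z); pixel columns grow to the right and rows downward; lengths in mm; the calibration is good to about 2 mm. A picture is of the moment at which its call begins. There is no depth.
- ctrl.finish_job(): hands the job in, once; it reports no verdict.
Trained networks look in a picture, given as the dict that the camera call returned (one of the last four; its "shot" number tells which), for a name from the list of things; names that differ only in an ending like _2 or _b are one class to them, and where a whole thing is asked for, a point or a joint stands for the part that bears it (a point fixed in the world has none). Each returns a list of dicts, best first, with "confidence" (0 to 1); they miss things now and then, are a little off and sometimes report something else, mostly with a low value. They report only what shows in the picture. A call takes as long as a camera call.
- nets.spot_in(name, picture): "rect" ([left, top, right, bottom] in pixels, round what is visible of it).
The state is a dict: "time_s": time; "joints": joint angles; "dq": joint speeds; "tau": joint torques, N m; "eef_pos": TCP position; "ee_rot": TCP orientation; "force": force on the tool from outside, world axes, zero at the start; "wrist_torque": the same for the moment, N m; "grip_width": opening from 0.0 (shut) to 1.0 (fully open).
Only numpy, scipy, OpenCV 4.12 (cv2) and the standard library are available. Lean on these libraries where they do the work, as an engineer would, in place of code of your own. Each camera call takes 0.05 s, during which the arm holds its last target. There are 200 camera calls.

## Task

Swing the gate of the spice station's splash guard wide open. Then turn the spice carousel until the tall grinder faces squarely out through the open gateway, and finish while still holding the carousel with the gripper, so that it cannot turn while a volunteer uses the grinder. Leave the gate open and the other things on the table undisturbed.

Things in the scene. Friction and masses are not known exactly. Their poses are not given: they have to be found in the camera images.
- station: steel splash guard on the table, fixed (230 x 230 mm floor, three walls 6 mm thick and 90 mm high, open on top). Origin: centre of its underside, on the carousel's axis. Its -x axis points out through the front, the gate opening; the front is 115 mm from the origin. Its x and y axes are level, z up.
- gate (a joint): the gate's hinge, in rad: 0 shut (gate in the front of the guard), growing as it swings outwards, stop at 1.75. The gate is a steel panel 210 mm wide, 6 mm thick, top at 90 mm above the table; it turns counter-clockwise seen from above to open, moves easily (under 2 N at the handle) and stays where it is left.
- gate_handle (a point): grip point of the gate's handle, 115 mm above the table: a bare upright round bar 12 mm in diameter that stands 45 mm out from the gate's face, from 40 to 135 mm above the table, joined to the gate by two short stubs whose tops lie at 82 mm or lower. Above 90 mm only the bar stands there, free on all sides.
- gate_hinge (a point): point on the gate's upright hinge axis, 115 mm above the table; 186 mm level distance from the handle's grip point.
- carousel: spice carousel in the guard: wooden turntable 200 mm across, turns either way (more than a full turn) about the station's upright axis; light friction, 0.06 N m, stays where left. Origin on the axis, 12 mm above the table. Its +x axis points from the axis to the grinder. Fixed in it, evenly round a circle of 70 mm radius: four like glass jars, 52 mm across, tops at 96 mm, and the grinder.
- carousel_bar (a point): centre of the carousel's wooden turning bar, on the axis, 171 mm above the table, above everything else: bar 90 mm long, 14 mm wide, 34 mm high (154 to 188 mm above the table). It turns with the carousel; its length points along the carousel's x axis, one end towards the grinder.
- grinder (a point): middle of the tall wooden grinder, the only container that rises above the jars (waisted shape with round head, 48 mm across the foot, top 140 mm above the table); 70 mm from the carousel's axis, 82 mm above the table.
- tray_a: empty rectangular aluminium tray, 200 x 140 x 45 mm; bystander, loose, not to be disturbed. Origin: centre of its underside.
- tray_b: empty rectangular aluminium tray, 200 x 140 x 45 mm; bystander, loose, not to be disturbed. Origin: centre of its underside.
- oil: amber oil bottle, 64 mm across, 200 mm tall; bystander, loose, not to be disturbed. Origin: centre of its underside.
- sparejar: spare glass jar with steel lid, 60 mm across, 80 mm tall; bystander, loose, not to be disturbed. Origin: centre of its underside.
- cup: paper-white cup, 76 mm across, 90 mm tall; bystander, loose, not to be disturbed. Origin: centre of its underside.
- bowl: steel bowl, 130 mm across, 55 mm tall; bystander, loose, not to be disturbed. Origin: centre of its underside.
- spoon: steel serving spoon, 220 mm long; bystander, loose, not to be disturbed. Origin: centre of its underside.

How it is judged (in metres and radians):
On the way, in this order (a step that is already met when the one before it is completed fails the run):
1. the gate is swung wide open (value of joint gate above 1 rad), for 0.2 s.
2. the tall grinder faces out through the open gateway (value of joint gate above 1 rad and x of grinder in the frame of station below -0.05 m and y of grinder in the frame of station between -0.01 and 0.01 m), for 0.2 s.
At the end, for the whole second after the job is handed in: The gate is open by more than 1.0 rad, the grinder stands on the gateway side within 10 mm (about 8 degrees) of the line from the carousel's axis squarely out of the front, the carousel is still (under 0.1 rad/s), and the gripper's fingers are holding it (more than 2 N of contact) (all of step 2 and contact force between the fingers and carousel above 2 N and angular speed of carousel below 0.1 rad/s); the arm keeps its last pose, push and grip.
It fails at once if a bystander was moved more than 30 mm (distance of any of tray_a, tray_b, oil, sparejar, cup, bowl, spoon from where it was at the start of the episode above 0.03 m).
It fails at once if a bystander was tipped over (angle between any of tray_a, tray_b, oil, sparejar, cup, bowl's own z axis and vertical above 0.5 rad).
It also fails if it takes over 72 s, if anything falls off the work surface, if the arm or the gripper's body presses on something with over 40 N, if the wrist force passes 120 N, or if a joint passes its speed limit or range.

## Working session

There is one attempt and no reset: what is moved stays moved. The work goes in short steps, Python scripts to look and compute and a tool call to move; the robot and the scene stay as the last step left them, time stands still between calls to the robot, and variables do not carry over. Pictures are saved under pics/ and viewed, about 8 in all and at most 12, crops included, and the job is handed in when it is done.

Besides the shell and the picture viewer there is one more tool, called after ">>>" as name(argument=value, ...) on one line, values as JSON. drive_tool: Moves the arm, as the interface text tells. Scaled input: -1 to 1 covers 0.12 m each way for a shift and 0.5 rad each way for a turn. Its arguments: {"type":"object","properties":{"series":{"type":"string"},"newtons":{"type":"number"}},"required":["series"]}

```bash
mkdir -p pics; cat > h.py <<'E'
import numpy as np, cv2
from rig import telemetry, eyes, ctrl, nets
from scipy.spatial.transform import Rotation as R
def ray(p,u,v):
    V=np.array(p["view"]); d=np.array([(u-p["cx"])/p["fx"],-(v-p["cy"])/p["fy"],-1.0])
    Rm=V[:3,:3]; return -Rm.T@V[:3,3], Rm.T@d
def atz(p,u,v,z):
    o,d=ray(p,u,v); return o+d*(z-o[2])/d[2]
def proj(p,X):
    c=np.array(p["view"])@np.append(X,1); return p["cx"]+p["fx"]*c[0]/-c[2], p["cy"]+p["fy"]*-c[1]/-c[2]
def save(p,n,crop=None,s=1):
    f=p["frame"][:,:,::-1]
    if crop: l,t,r,b=crop; f=f[t:b,l:r]
    cv2.imwrite("pics/"+n,cv2.resize(f,None,fx=s,fy=s,interpolation=cv2.INTER_CUBIC))
E
python3 - <<'E'
from h import *
s=telemetry.sense(); print(s, ctrl.grip_depth)
for n in("top","side"):
    p=eyes.capture(n); save(p,n+"0.png"); print(n,{k:p[k] for k in p if k not in("frame",)})
    for o in("station","gate","gate_handle","carousel","carousel_bar","grinder","oil","cup","sparejar","bowl","spoon","tray_a"):
        print(o,[(np.round(d["rect"]).tolist(),round(d["confidence"],2)) for d in nets.spot_in(o,p)[:2]])
E
```

```text
{'time_s': 0.0, 'joints': array([ 1.01158597e+00,  3.13443044e-01,  1.49849039e+00, -1.71918610e-05,
        1.33098114e+00, -2.23375230e-01]), 'dq': array([ 1.29375286e-04, -1.45292268e-03, -1.16091525e-03,  8.86421161e-04,
       -6.15884196e-04, -7.91855207e-06]), 'tau': array([-2.37495202e-03, -4.12262893e+01, -2.59735715e+01, -3.71856750e-04,
        4.25237522e-03, -6.06643584e-05]), 'eef_pos': array([172.87231252, 495.43209863, 230.71856867]), 'ee_rot': array([-2.44361735e-04,  1.67127511e-01,  9.85935068e-01, -6.14186183e-04]), 'force': array([-0.31765182, -0.61740665,  0.22172381]), 'wrist_torque': array([-0.01683243,  0.06034475,  0.05805824]), 'grip_width': 1.0031913060155593} 18.700000000000003
top {'fx': 471.5262356337967, 'fy': 471.5262356337967, 'cx': 321.603364480591, 'cy': 245.05821771641254, 'view': array([[ 1.19933960e-02, -9.99885065e-01, -9.27439979e-03,
        -3.08584534e+01],
       [ 9.98944710e-01,  1.15698428e-02,  4.44477822e-02,
        -5.96318459e+02],
       [-4.43353703e-02, -9.79769246e-03,  9.98968658e-01,
        -1.24914496e+03],
       [ 0.00000
[... 1114 characters left out ...]
 [([256.0, 197.0, 394.0, 341.0], 0.88)]
gate [([257.0, 194.0, 318.0, 270.0], 0.56)]
gate_handle [([255.0, 195.0, 318.0, 272.0], 0.93), ([146.0, 182.0, 196.0, 222.0], 0.7)]
carousel [([283.0, 222.0, 368.0, 306.0], 0.91), ([260.0, 197.0, 316.0, 272.0], 0.42)]
carousel_bar [([284.0, 221.0, 364.0, 315.0], 0.83)]
grinder [([283.0, 222.0, 363.0, 311.0], 0.7), ([146.0, 183.0, 198.0, 223.0], 0.47)]
oil [([430.0, 301.0, 472.0, 375.0], 0.56)]
cup [([182.0, 148.0, 213.0, 185.0], 0.56)]
sparejar [([347.0, 200.0, 372.0, 235.0], 0.84)]
bowl [([146.0, 184.0, 197.0, 221.0], 0.97)]
spoon [([255.0, 195.0, 318.0, 271.0], 0.39)]
tray_a [([368.0, 392.0, 502.0, 480.0], 0.82), ([221.0, 152.0, 305.0, 218.0], 0.79)]
```

```bash
python3 - <<'E'
import cv2
a=cv2.imread("pics/top0.png")[150:350,230:450];cv2.imwrite("pics/topc.png",cv2.resize(a,None,fx=3,fy=3,interpolation=2))
a=cv2.imread("pics/side0.png")[170:370,230:430];cv2.imwrite("pics/sidec.png",cv2.resize(a,None,fx=3,fy=3,interpolation=2))
E
```

```text
(no output)
```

View pics/top0.png

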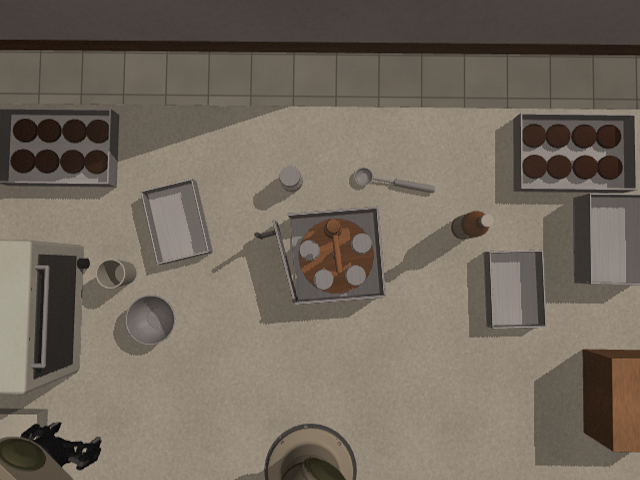

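View pics/topc.png

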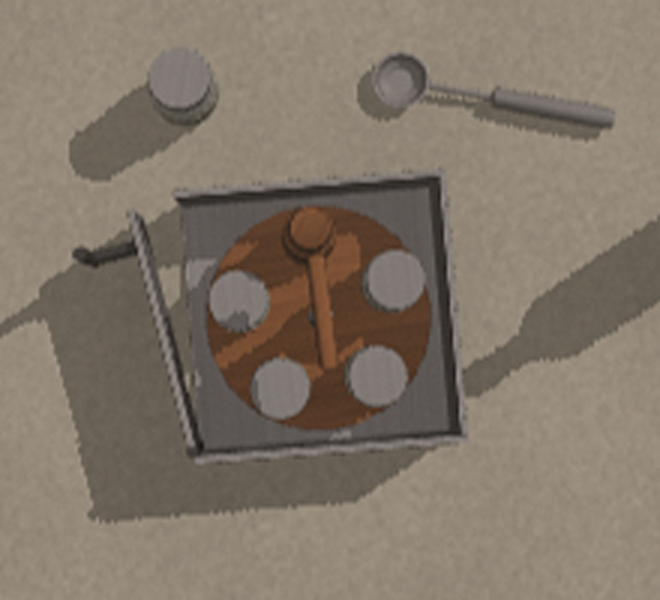

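View pics/sidec.png

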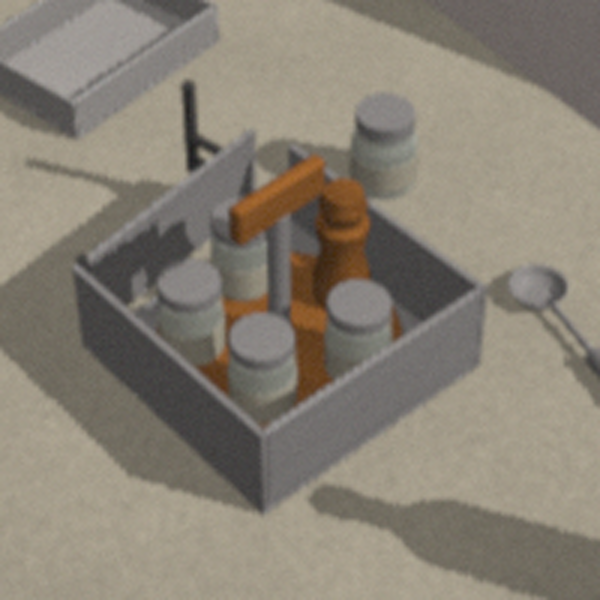

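Top view: the station's front faces image left (world +y) and the hinge is at about (295,301). The gate is slightly ajar, and the handle bar's top is near (257,235). The bar runs from (336,236) at the grinder end to (339,271). Nothing stands in the sweep area left of the gate except tray_b at (175,223).

```bash
cat > m.py <<'E'
from h import *
p=eyes.capture("top"); q=eyes.capture("side")
T=lambda u,v,z: atz(p,230+u/3,150+v/3,z)
S=lambda u,v,z: atz(q,230+u/3,170+v/3,z)
r=lambda a:np.round(a,1)
ct=[T(182,195,90),T(437,178,90),T(462,435,90),T(195,455,90)]
cs=[S(293,150,90),S(483,290,90),S(265,435,90),S(80,265,90)]
print("corn top",r(ct),"c",r(np.mean(ct,0)));print("corn side",r(cs),"c",r(np.mean(cs,0)))
print("handle",r(T(82,253,135)),r(S(187,85,135)),"gate free",r(T(135,215,90)),r(S(250,135,90)))
print("bar ends top",r(T(318,240,188)),r(T(329,366,188)))
print("bar side",r(S(318,160,188)),r(S(237,212,188)))
print("grinder",r(T(309,225,140)),r(S(343,185,140)))
for i,(n,b,z) in enumerate([("trayb",[142,181,214,268],45),("cup",[96,258,138,288],90),("bowl",[125,297,173,346],55),("jar",[278,168,305,192],80),("oil",[453,214,498,241],100)]):
    print(n,r(atz(p,b[0],b[1],z)),r(atz(p,b[2],b[3],z)))
E
python3 m.py
```

```text
corn top [[ 668.2   54.4   90. ]
 [ 684.9 -159.7   90. ]
 [ 470.1 -182.    90. ]
 [ 450.7   40.3   90. ]] c [568.5 -61.8  90. ]
corn side [[ 667.2   55.4   90. ]
 [ 688.2 -166.1   90. ]
 [ 468.6 -186.3   90. ]
 [ 450.5   40.8   90. ]] c [568.6 -64.1  90. ]
handle [615.4 131.1 135. ] [613.7 133.2 135. ] gate free [650.9  93.6  90. ] [649.1  93.   90. ]
bar ends top [624.1 -58.4 188. ] [527.4 -67.8 188. ]
bar side [608.5 -58.9 188. ] [526.6 -70.9 188. ]
grinder [639.7 -52.  140. ] [639.9 -49.7 140. ]
trayb [758.7 451.   45. ] [532.1 255.9  45. ]
cup [554. 544.  90.] [479.9 435.4  90. ]
bowl [454.5 482.4  55. ] [330.6 354.7  55. ]
jar [789.5  89.3  80. ] [728.5  19.5  80. ]
oil [ 674.1 -351.4  100. ] [ 608.  -462.9  100. ]
```

>>> drive_tool(series="-0.9 -0.33 0 0 0 0 1; -0.9 -0.33 0 0 0 0 1; -0.9 -0.33 0 0 0 0 1; -0.9 -0.33 0 0 0 0 1")

```text
time_s: 1.8
eef_pos: [263.4, 421.6, 231.4]
ee_rot: [0.0, 0.169, 0.986, -0.0]
force: [-0.2, -0.7, -0.3]
grip_width: 1.003
```

>>> drive_tool(series="-0.9 -0.33 0 0 0 0 1; -0.9 -0.33 0 0 0 0 1; -0.9 -0.33 0 0 0 0 1; -0.9 -0.33 0 0 0 0 1")

```text
time_s: 2.2
eef_pos: [353.1, 347.8, 231.3]
ee_rot: [0.0, 0.17, 0.985, -0.0]
force: [-0.3, 0.2, 0.0]
grip_width: 1.002
```

>>> drive_tool(series="-0.9 -0.33 0 0 0 0 1; -0.9 -0.33 0 0 0 0 1; -0.9 -0.33 0 0 0 0 1; -0.9 -0.33 0 0 0 0 1")

```text
time_s: 2.6
eef_pos: [441.9, 274.4, 231.0]
ee_rot: [-0.0, 0.17, 0.985, -0.0]
force: [-1.4, -0.4, -0.8]
grip_width: 0.996
```

>>> drive_tool(series="-0.9 -0.33 0 0 0 0 1; -0.9 -0.33 0 0 0 0 1; -0.9 -0.33 0 0 0 0 1; -0.9 -0.33 0 0 0 0 1")

```text
time_s: 3.0
eef_pos: [530.3, 201.4, 230.6]
ee_rot: [-0.001, 0.171, 0.985, 0.0]
force: [-0.9, 1.3, 0.2]
grip_width: 0.999
```

>>> drive_tool(series="-0.856 -0.31 0 0 0 0 1; -0.856 -0.31 0 0 0 0 1; -0.856 -0.31 0 0 0 0 1; -0.856 -0.31 0.5 0 0 0 1; -0.856 -0.31 0.6 0 0 0 1; -0.856 -0.31 0.6 0 0 0 1; -0.856 -0.31 0.6 0 0 0 1")

```text
time_s: 3.7
eef_pos: [614.1, 133.8, 159.9]
ee_rot: [-0.0, 0.17, 0.985, 0.0]
force: [0.7, -0.1, 0.4]
grip_width: 1.001
```

```bash
python3 - <<'E'
from h import *
s=telemetry.sense();print(s["eef_pos"],s["joints"])
p=eyes.capture("top");q=eyes.capture("side")
a=p["frame"][180:300,210:350];b=q["frame"][100:260,190:370]
i=cv2.resize(a,(560,480));j=cv2.resize(b,(540,480))
cv2.imwrite("pics/h1.png",cv2.resize(np.hstack([i,j])[:,:,::-1],(800,349)))
E
```

```text
[614.08806831 133.75733382 159.90144641] [ 2.80756972e-02  5.97665414e-01  1.25739982e+00  6.77148242e-04
  1.28646351e+00 -1.20167759e+00]
```

View pics/h1.png

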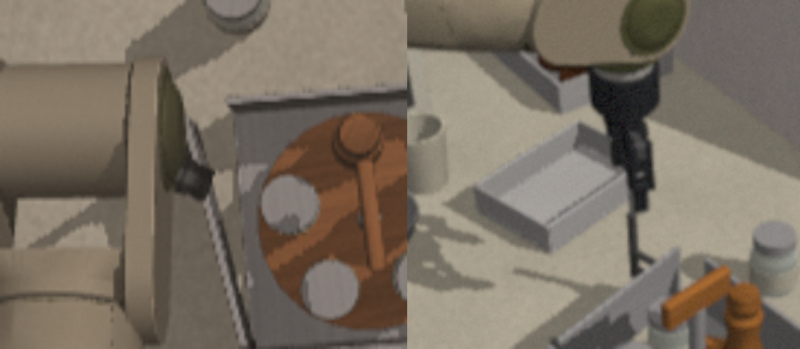

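>>> drive_tool(series="0 0 0.15 0 0 0 1; 0 0 0.3 0 0 0 1; 0 0 0.45 0 0 0 1; 0 0 0.52 0 0 0 1; 0 0 0.52 0 0 0 1")

```text
time_s: 4.3
eef_pos: [614.9, 133.3, 98.5]
ee_rot: [0.001, 0.17, 0.985, 0.0]
force: [0.4, -0.0, -0.1]
grip_width: 1.001
```

>>> drive_tool(series="0 0 0 0 0 0 0; 0 0 0 0 0 0 0; 0 0 0 0 0 0 0; 0 0 0 0 0 0 0; 0 0 0 0 0 0 0; 0 0 0 0 0 0 0; 0 0 0 0 0 0 0; 0 0 0 0 0 0 0; 0 0 0 0 0 0 0; 0 0 0 0 0 0 0", newtons=30)

```text
time_s: 5.3
eef_pos: [615.7, 133.6, 99.0]
ee_rot: [0.002, 0.17, 0.985, 0.001]
force: [4.2, 1.3, 1.1]
grip_width: 0.129
```

```bash
cat > arc.py <<'E'
from h import *
import sys
H=np.array([452.5,41.5]); n=int(sys.argv[1]); st=float(sys.argv[2])
s=telemetry.sense(); P=s["eef_pos"][:2]; w=s["ee_rot"]
A=R.from_quat([w[1],w[2],w[3],w[0]]).as_matrix()
d=P-H; a0=np.degrees(np.arctan2(d[1],d[0])); print("phi",a0,"r",np.hypot(*d),s["force"],s["grip_width"])
for i in range(1,n+1):
    a=np.radians(a0+st*i); r=np.hypot(*d)+(186-np.hypot(*d))*i/n
    X=H+r*np.array([np.cos(a),np.sin(a)])-P
    print("%.2f %.2f"%tuple((A.T@np.append(X,0))[:2]/120),end=" 0 0 0 0 0; ")
E
python3 arc.py 8 4.5
```

```text
phi 29.437461465732927 r 187.35506060739186 [4.23900579 1.33867058 1.10146953] 0.12898023942459946
0.10 0.08 0 0 0 0 0; 0.20 0.14 0 0 0 0 0; 0.31 0.20 0 0 0 0 0; 0.42 0.25 0 0 0 0 0; 0.53 0.30 0 0 0 0 0; 0.65 0.33 0 0 0 0 0; 0.77 0.35 0 0 0 0 0; 0.89 0.37 0 0 0 0 0;
```

>>> drive_tool(series="0.10 0.08 0 0 0 0 0; 0.20 0.14 0 0 0 0 0; 0.31 0.20 0 0 0 0 0; 0.42 0.25 0 0 0 0 0; 0.53 0.30 0 0 0 0 0; 0.65 0.33 0 0 0 0 0; 0.77 0.35 0 0 0 0 0; 0.89 0.37 0 0 0 0 0; 0.89 0.37 0 0 0 0 0")

```text
time_s: 6.2
eef_pos: [528.8, 213.6, 99.1]
ee_rot: [0.002, 0.169, 0.986, 0.002]
force: [5.7, 10.5, -3.6]
grip_width: 0.131
```

```bash
python3 arc.py 8 4.6
```

```text
phi 66.09543935347234 r 188.22329862235122 [ 5.68828055 10.49220359 -3.63891639] 0.13103820173636924
0.13 0.00 0 0 0 0 0; 0.25 -0.01 0 0 0 0 0; 0.38 -0.02 0 0 0 0 0; 0.50 -0.05 0 0 0 0 0; 0.62 -0.09 0 0 0 0 0; 0.73 -0.13 0 0 0 0 0; 0.84 -0.19 0 0 0 0 0; 0.95 -0.25 0 0 0 0 0;
```

>>> drive_tool(series="0.13 0.02 0 0 0 0 0; 0.25 0.02 0 0 0 0 0; 0.38 0.01 0 0 0 0 0; 0.50 -0.02 0 0 0 0 0; 0.62 -0.06 0 0 0 0 0; 0.73 -0.10 0 0 0 0 0; 0.84 -0.16 0 0 0 0 0; 0.95 -0.22 0 0 0 0 0; 0.95 -0.22 0 0 0 0 0")

```text
time_s: 7.1
eef_pos: [410.6, 227.3, 99.0]
ee_rot: [0.002, 0.169, 0.986, 0.002]
force: [-0.5, 6.3, 1.1]
grip_width: 0.127
```

```bash
python3 arc.py 2 4.6
```

```text
phi 102.70350158443131 r 190.4554402640081 [-0.49802821  6.33166233  1.13043461] 0.12724166943220408
0.09 -0.09 0 0 0 0 0; 0.18 -0.18 0 0 0 0 0;
```

>>> drive_tool(series="0 0 0 0 0 0 1; 0 0 0 0 0 0 1; 0 0 0 0 0 0 1; 0 0 0 0 0 0 1; 0 0 0 0 0 0 1; 0 0 0 0 0 0 1; 0 0 0 0 0 0 1; 0 0 0 0 0 0 1")

```text
time_s: 7.9
eef_pos: [410.6, 227.3, 98.9]
ee_rot: [0.002, 0.169, 0.986, 0.002]
force: [0.5, -0.1, 1.0]
grip_width: 0.999
```

>>> drive_tool(series="0 0 -0.2 0 0 0 1; 0 0 -0.4 0 0 0 1; 0 0 -0.7 0 0 0 1; 0 0 -1 0 0 0 1; 0 0 -1 0 0 0.3 1; 0 0 -1 0 0 0.6 1; 0 0 -1 0 0 0.9 1; 0 0 -1 0 0 1 1; 0 0 -1 0 0 1 1; 0 0 -1 0 0 1 1")

```text
time_s: 8.9
eef_pos: [410.0, 226.8, 218.9]
ee_rot: [0.001, 0.406, 0.914, 0.003]
force: [-0.5, -0.6, -0.7]
grip_width: 1.002
```

```bash
cat > go.py <<'E'
from h import *
import sys
x,y,z,yaw=map(float,sys.argv[1:5])  # yaw = desired tool-y direction, deg
s=telemetry.sense(); w=s["ee_rot"]; A=R.from_quat([w[1],w[2],w[3],w[0]]).as_matrix()
yy=np.degrees(np.arctan2(A[1,1],A[0,1])); t=np.radians(yaw)
B=np.array([[-np.sin(t),np.cos(t),0],[np.cos(t),np.sin(t),0],[0,0,-1]]).T
B[:,0]=np.cross(B[:,1],B[:,2])
rv=R.from_matrix(A.T@B).as_rotvec()
print("yawY",yy,"pos",s["eef_pos"],"shift",np.round(A.T@(np.array([x,y,z])-s["eef_pos"])/120,3),"turn",np.round(rv/.5,3),"q",np.round(s["joints"],2),"t",s["time_s"],s["force"])
E
python3 go.py 568 -63 219 -82
python3 - <<'E'
from h import *
p=eyes.capture("top");q=eyes.capture("side")
a=p["frame"][170:320,200:400];b=q["frame"][140:340,200:420]
cv2.imwrite("pics/h2.png",np.hstack([cv2.resize(a,(520,390),interpolation=2),cv2.resize(b,(429,390),interpolation=2)])[:,:800,::-1])
E
```

```text
yawY 42.036182843114 pos [410.04052255 226.78650743 218.88609609] shift [-2.675 -0.639 -0.005] turn [ 0.007 -0.013  4.33 ] q [ 0.25  0.2   1.68  0.    1.26 -0.48] t 8.9 [-0.51116921 -0.62030903 -0.72733626]
```

View pics/h2.png

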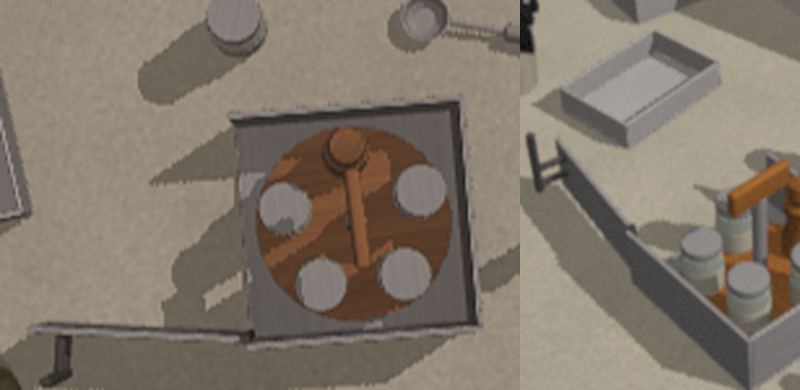

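The gate stands wide open (left of the station, near 90°) and the carousel hasn't turned. Next I move over the axis and turn the wrist.

>>> drive_tool(series="-0.4 -0.1 0 0 0 0 1; -0.8 -0.2 0 0 0 0 1; -0.89 -0.21 0 0 0 0 1; -0.89 -0.21 0 0 0 0 1")

```text
time_s: 9.4
eef_pos: [463.4, 129.5, 218.6]
ee_rot: [0.001, 0.408, 0.913, 0.003]
force: [-0.3, 0.2, 0.9]
grip_width: 1.002
```

>>> drive_tool(series="-0.4 -0.1 0 0 0 0 1; -0.8 -0.2 0 0 0 0 1; -0.89 -0.21 0 0 0 0 1; -0.89 -0.21 0 0 0 0 1")

```text
time_s: 9.8
eef_pos: [516.0, 33.4, 218.1]
ee_rot: [0.001, 0.408, 0.913, 0.003]
force: [-0.5, 0.4, 0.1]
grip_width: 0.998
```

>>> drive_tool(series="-0.4 -0.1 0 0 0 0 1; -0.8 -0.2 0 0 0 0 1; -0.89 -0.21 0 0 0 0 1; -0.89 -0.21 0 0 0 0 1; -0.89 -0.21 0 0 0 0 1")

```text
time_s: 10.3
eef_pos: [567.9, -60.7, 217.9]
ee_rot: [0.0, 0.407, 0.913, 0.003]
force: [-0.9, -0.4, -0.5]
grip_width: 1.0
```

>>> drive_tool(series="0 0 0 0 0 0.3 1; 0 0 0 0 0 0.6 1; 0 0 0 0 0 0.9 1; 0 0 0 0 0 1 1; 0 0 0 0 0 1 1; 0 0 0 0 0 1 1")

```text
time_s: 10.9
eef_pos: [567.5, -59.2, 218.1]
ee_rot: [-0.0, 0.619, 0.785, 0.003]
force: [0.1, -0.4, -0.6]
grip_width: 1.005
```

>>> drive_tool(series="0 0 0 0 0 0.3 1; 0 0 0 0 0 0.6 1; 0 0 0 0 0 0.9 1; 0 0 0 0 0 1 1; 0 0 0 0 0 1 1; 0 0 0 0 0 1 1")

```text
time_s: 11.5
eef_pos: [567.4, -58.8, 218.2]
ee_rot: [-0.001, 0.793, 0.609, 0.003]
force: [-0.7, -0.2, 0.0]
grip_width: 0.996
```

>>> drive_tool(series="0 0 0 0 0 0.3 1; 0 0 0 0 0 0.6 1; 0 0 0 0 0 0.9 1; 0 0 0 0 0 1 1; 0 0 0 0 0 1 1; 0 0 0 0 0 1 1")

```text
time_s: 12.1
eef_pos: [567.4, -58.7, 218.3]
ee_rot: [-0.002, 0.919, 0.395, 0.003]
force: [0.0, -0.0, 0.3]
grip_width: 1.002
```

>>> drive_tool(series="0 0 0 0 0 0.3 1; 0 0 0 0 0 0.6 1; 0 0 0 0 0 0.9 1; 0 0 0 0 0 1 1; 0 0 0 0 0 1 1; 0 0 0 0 0 1 1")

```text
time_s: 12.7
eef_pos: [567.3, -58.6, 218.3]
ee_rot: [-0.003, 0.988, 0.157, 0.002]
force: [-0.3, -0.1, -0.2]
grip_width: 1.0
```

```bash
python3 go.py 568 -63 155 -82; python3 - <<'E'
from h import *
p=eyes.capture("top")
T=lambda u,v,z: np.round(atz(p,200+u/2.6,170+v/2.6,z),1)
print("disc",T(354.5,224.5,24),"head",T(347,148,125),"bar",T(352,172,188),T(363,265,188))
E
```

```text
yawY -71.96107747320724 pos [567.333598   -58.59787282 218.27042207] shift [-0.009  0.039  0.527] turn [-0.009 -0.009  0.35 ] q [-0.31  0.42  1.38  0.01  1.34  0.94] t 12.7 [-0.33558976 -0.13866393 -0.15214276]
disc [566.7 -63.4  24. ] head [636.4 -53.4 125. ] bar [609.8 -57.1 188. ] [527.5 -67.7 188. ]
```

>>> drive_tool(series="-0.01 0.037 0 0 0 0.2 1; -0.01 0.037 0 0 0 0.35 1; -0.01 0.037 0.1 0 0 0.35 1; -0.01 0.037 0.25 0 0 0.35 1; -0.01 0.037 0.4 0 0 0.35 1; -0.01 0.037 0.52 0 0 0.35 1; -0.01 0.037 0.52 0 0 0.35 1; -0.01 0.037 0.52 0 0 0.35 1")

```text
time_s: 13.55
eef_pos: [567.8, -62.8, 155.8]
ee_rot: [-0.003, 0.998, 0.07, 0.002]
force: [0.9, -0.1, -0.1]
grip_width: 1.004
```

>>> drive_tool(series="0 0 0 0 0 0 0; 0 0 0 0 0 0 0; 0 0 0 0 0 0 0; 0 0 0 0 0 0 0; 0 0 0 0 0 0 0; 0 0 0 0 0 0 0; 0 0 0 0 0 0 0; 0 0 0 0 0 0 0; 0 0 0 0 0 0 0; 0 0 0 0 0 0 0", newtons=40)

```text
time_s: 14.55
eef_pos: [567.6, -61.0, 156.1]
ee_rot: [-0.004, 0.997, 0.071, 0.002]
force: [-1.1, 9.0, 3.7]
grip_width: 0.162
```

```bash
python3 go.py 567 -63 155 4.8; python3 go.py 567 -63 155 -82; python3 -c "
from rig import telemetry as t
s=t.sense();print(s['grip_width'],s['force'],s['wrist_torque'])"
```

```text
yawY -81.87398825382824 pos [567.56400514 -60.99121945 156.05700824] shift [-0.007  0.016  0.009] turn [-0.008 -0.019 -3.026] q [-0.32  0.48  1.46  0.01  1.2   1.11] t 14.55 [-1.11632588  8.98534976  3.67626943]
yawY -81.87398825382824 pos [567.56400514 -60.99121945 156.05700824] shift [-0.007  0.016  0.009] turn [-0.017 -0.008  0.004] q [-0.32  0.48  1.46  0.01  1.2   1.11] t 14.55 [-1.11632588  8.98534976  3.67626943]
0.16206872715986653 [-1.11632588  8.98534976  3.67626943] [ 1.39095095  0.22468295 -0.00747306]
```

>>> drive_tool(series="0 0 0 0 0 -0.2 0; 0 0 0 0 0 -0.4 0; 0 0 0 0 0 -0.6 0; 0 0 0 0 0 -0.75 0; 0 0 0 0 0 -0.75 0")

```text
time_s: 15.05
eef_pos: [567.7, -61.4, 156.2]
ee_rot: [-0.003, 0.967, 0.256, 0.002]
force: [-0.5, -2.9, -0.3]
grip_width: 0.162
```

>>> drive_tool(series="0 0 0 0 0 -0.2 0; 0 0 0 0 0 -0.4 0; 0 0 0 0 0 -0.6 0; 0 0 0 0 0 -0.75 0; 0 0 0 0 0 -0.75 0")

```text
time_s: 15.55
eef_pos: [568.1, -61.8, 156.3]
ee_rot: [-0.002, 0.902, 0.431, 0.003]
force: [3.7, -3.5, -1.3]
grip_width: 0.157
```

>>> drive_tool(series="0 0 0 0 0 -0.2 0; 0 0 0 0 0 -0.4 0; 0 0 0 0 0 -0.6 0; 0 0 0 0 0 -0.75 0; 0 0 0 0 0 -0.75 0")

```text
time_s: 16.05
eef_pos: [568.7, -62.2, 156.3]
ee_rot: [-0.001, 0.807, 0.591, 0.004]
force: [5.4, -3.2, -2.3]
grip_width: 0.156
```

```bash
python3 go.py 567 -61 156 4.8; python3 - <<'E'
from h import *
p=eyes.capture("top");q=eyes.capture("side")
b=q["frame"][140:340,200:420]
cv2.imwrite("pics/h3.png",cv2.resize(b,(660,600),interpolation=2)[:,:,::-1])
E
```

```text
yawY -17.559050759623734 pos [568.71473223 -62.16217967 156.28255657] shift [ 0.005 -0.017  0.002] turn [ 0.01  -0.014 -0.78 ] q [-0.32  0.48  1.46  0.01  1.2  -0.01] t 16.05 [ 5.40677268 -3.15858001 -2.34000718]
```

View pics/h3.png

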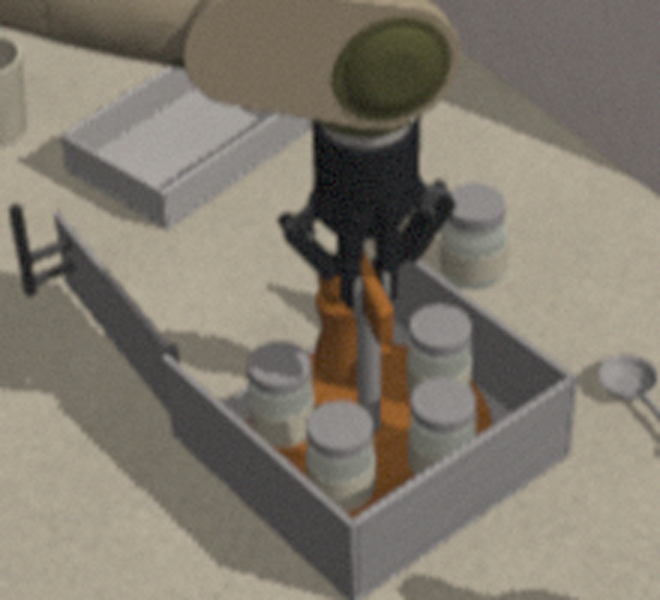

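The carousel is turning with the gripper: the grinder, near (335,320) in the crop, is swinging towards the gateway, and the gate stays open.

>>> drive_tool(series="0 0 0 0 0 -0.2 0; 0 0 0 0 0 -0.4 0; 0 0 0 0 0 -0.6 0; 0 0 0 0 0 -0.78 0; 0 0 0 0 0 -0.79 0; 0 0 0 0 0 -0.79 0; 0 0 0 0 0 -0.79 0; 0 0 0 0 0 -0.79 0; 0 0 0 0 0 -0.79 0")

```text
time_s: 17.05
eef_pos: [569.4, -62.3, 156.3]
ee_rot: [0.001, 0.677, 0.736, 0.005]
force: [7.9, -1.6, -3.0]
grip_width: 0.161
```

```bash
python3 go.py 567 -61 156 4.8; python3 - <<'E'
from h import *
s=telemetry.sense();print(s["dq"].round(3),s["grip_width"])
p=eyes.capture("top");q=eyes.capture("side")
ax=np.array([567.3,-62.,0]);f=np.array([-.084,.9965,0])
im=q["frame"][:,:,::-1].copy()
for g,c in((0,(0,255,0)),(8,(255,0,0)),(-8,(255,0,0))):
    d=R.from_euler("z",g,degrees=True).apply(f)
    u=proj(q,ax+70*d+[0,0,140]); cv2.circle(im,(int(round(u[0])),int(round(u[1]))),1,c,-1)
a=cv2.resize(im[140:340,200:420],(440,400),interpolation=cv2.INTER_NEAREST);b=cv2.resize(p["frame"][200:320,230:350,::-1],(360,400),interpolation=2)
cv2.imwrite("pics/h4.png",np.hstack([a,b]))
E
```

```text
yawY 4.736620069764209 pos [569.40084257 -62.277448   156.27393714] shift [ 0.012 -0.019  0.002] turn [ 0.016 -0.011 -0.002] q [-0.32  0.48  1.46  0.01  1.2  -0.4 ] t 17.05 [ 7.94408948 -1.55947756 -3.0058823 ]
[ 0.001 -0.    -0.001  0.001 -0.001  0.001] 0.16134076488579555
```

View pics/h4.png

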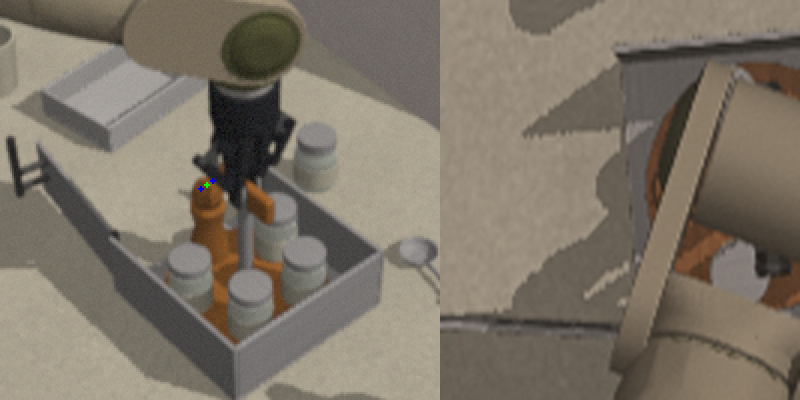

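The grinder's head is centred at (207,184) in the crop, right on the predicted squarely-out point (green). The gate is open and the bar is held, so I'm handing in.

```bash
python3 -c "
from rig import ctrl
print(ctrl.finish_job())"
```

```text
the job is handed in; nothing more can be done
None
```

The gate is open, the grinder faces out through the gateway, and the gripper is still holding the carousel. I handed the job in at about 17 s; it reports no verdict.

- **Gate:** I pulled it by its handle to about 83° (1.45 rad), estimated from the arm's path, and let go. The later pictures show it still wide open.
- **Carousel:** I gripped the turning bar with 40 N and turned it about 87°. The jaw heading is 4.74°, against a target of 4.8° taken from the measured guard corners. In the side picture the grinder's head sits on the predicted squarely-out point, near the middle of the ±8° marks.
- **Holding:** The gripper opening reads 0.161 (about 14 mm, the bar's width) and the joints were still. The wrist carries a steady side load of about 8 N, because my estimate of the axis is off by a millimetre or two.
- **Bystanders:** tray_b, the spare jar, the cup and the spoon look unmoved where they show in the pictures. I did not measure them again, and the last pictures I viewed do not show the oil bottle, the bowl or the other tray.

No check failed or disagreed. The top camera could not confirm the grinder's final angle because the arm blocked its view.

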